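# Power up the relay training board in order

## Robot

A 6-joint arm with a two-finger parallel gripper is mounted at the origin on the work surface. World frame = base frame: x ahead of the robot, y to its left, z up, the work surface at z = 0. Lengths are in mm, angles in rad, forces in N, time in s.
With the tool pointing down it reaches from about 300 to 775 mm from the base axis. Payload 14.6 kg.
Tool frame: the origin (TCP) lies midway between the tips of the shut fingers; the grasp point (between the pads) lies 19 mm behind it; z points along the fingers, y is the line along which they close (so a half turn about z gives the same grasp; the last joint's range is limited). The gripper opens to 94 mm and grips with 3 to 60 N. Pads are 16 mm wide; open, the fingers measure 119 mm over their backs; the gripper's body (75 mm by 177 mm) begins 78 mm behind the grasp point.
Start: joints at [-1.27, 0.3, 1.521, -0, 1.321, -0.067], TCP at [197.752, -513.209, 205.446] pointing down, gripper open.
Joint ranges: [-3.03, 3.03], [-0.79, 2.21], [0.23, 2.52], [-1.04, 4.18], [0, 3.07], [-2.55, 2.55]. Speed limits (rad/s): [2.22, 2.22, 2.57, 3.14, 3.14, 3.14].

## Interface

Orientations are given as a unit quaternion [x, y, z, w].
In Python, from workcell import ctrl gives the robot as it stands.
- The arm moves only by the tool send_rows, never from a script. Its argument "rows" is a list of rows, each an object of numbers: "claw": the opening in per cent of the stroke, from 0 (shut) to 100 (fully open); "x", "y", "z": the shift along the tool's x, y, z in mm; "yaw": the turn about the tool's z in degrees. A call has 1 to 8 rows; each row shifts and turns the commanded pose from where the row before left it, along the tool's axes as they then stand; what a row does not reach is not made up. A row lasts 1/12 s, in which the tool goes at most 41.7 mm and 7.16 degrees, less where a joint would pass 70% of its speed; a pose out of reach is approached as far as the arm can. A call is refused whole if a number of a shift passes 41.7 or a number of a turn 7.16, either way. A call with a gripper value outside its range is refused whole. The fingers move at their own pace and stop on an object; "force" is the grip in N (left out, the last holds). Time passes only in rows, so rows that do not move let the fingers close. It gives the time, the measured TCP pose, the force, the opening and the grip force at its end, in the units of the state.
- ctrl.get_obs(): the state, without advancing time (a new reading comes with each control period).
- ctrl.capture(name): name is "side" or "top" or "wrist"; returns a dict with "frame" (420x560x3 uint8, red, green, blue), "vfov" (degrees; the focal length in pixels is half the picture's height over the tangent of half this angle, whatever the lens; pixels are square), "cx", "cy" (the principal point, pixels), "R" (3x3) and "t" (3): a world point X has camera coordinates R X + t; the wrist camera has in their place "tool_from_camera" (4x4, takes a point from camera to tool coordinates, whose origin is the TCP and whose axes are the flange's). Camera axes: x right, y down, z forward; pixel columns grow to the right and rows downward; lengths in mm; the calibration is good to about 2 mm. A picture is of the moment at which its call begins: read the wrist's pose just before it. There is no depth.
- ctrl.sign_off(): hands the job in; it is judged then, once.
The state is a dict: "t": time; "qpos": joint angles; "joint_vel": joint speeds; "tau": joint torques, N m; "eef_pos": TCP position; "orientation": TCP orientation; "ft_force": force on the tool from outside, world axes, zero at the start; "wrist_torque": the same for the moment, N m; "width": opening from 0.0 (shut) to 1.0 (fully open); "grip_force": force on a finger pad.
Only numpy, scipy, OpenCV 4.12 (cv2) and the standard library are available. Lean on these libraries where they do the work, as an engineer would, in place of code of your own. Each camera call takes 0.05 s, during which the arm holds its last target. There are 200 camera calls.

## Task

Power up the relay training board by pressing with the fingertips: first press the white-dashed end of the black rocker fully down to switch on the supply, then push the yellow key fully in, then push the green key fully in; all three stay where they are pushed. Do not push the red trip key, and leave the relays and the tray of terminal blocks where they are; nothing is to be picked up.

Things in the scene. Friction and masses are not known exactly. Their poses are not given: they have to be found in the camera images.
- board_middle (a point): the training board: a blue panel 250 mm (x) by 310 mm (y) on a white foot, sloping 0.21 rad (12 deg) up from its near edge to its far edge; this point is the middle of the panel's face, 55 mm above the table. Its axes: z up, x level, away from the operator towards the panel's raised edge, y level, along the row. The four controls stand in one row along y, 30 mm beyond this point (x = +0.03), about 68 mm apart, in an order that changes.
- rocker_on_end (a point): black rocker switch in a grey frame (67 x 42 mm, 8 mm high) in the row: rocker plate 50 mm (along x of the board) by 28 mm, hinged at its middle across y, 16 mm above the panel. The far half, with the white dash, is the ON end and stands raised at the start. This point is on the rocker's top face in the ON half, 18 mm beyond the hinge and 7 mm short of the far edge; it moves with the rocker and sinks about 7 mm when the end is pressed fully down. About 3 N there moves it.
- rocker (a joint): angle of the rocker in rad: 0 = off (ON end raised), 0.4 = on (ON end fully down). No spring: it stays where it is left (starts at 0 to 0.06).
- yellow_key_top (a point): round yellow push key in the row of controls on the panel: cap 30 mm across, its flat top 24 mm proud of the panel when out and 15 mm when fully in (grey collar below it, 42 mm across and 10 mm high). This point is the centre of the cap's top face and moves with it. It travels 9 mm square to the panel, so pressing straight down also works. 
- yellow_key (a joint): travel of the yellow key in m: 0 = out, 0.009 = fully in. It has no spring: about 3 N of friction moves it, and it stays where it is left (starts within 1.5 mm of out).
- green_key_top (a point): round green push key in the row of controls on the panel: cap 30 mm across, its flat top 24 mm proud of the panel when out and 15 mm when fully in (grey collar below it, 42 mm across and 10 mm high). This point is the centre of the cap's top face and moves with it. It travels 9 mm square to the panel, so pressing straight down also works. 
- green_key (a joint): travel of the green key in m: 0 = out, 0.009 = fully in. It has no spring: about 3 N of friction moves it, and it stays where it is left (starts within 1.5 mm of out).
- red_key_top (a point): round red push key in the row of controls on the panel: cap 30 mm across, its flat top 24 mm proud of the panel when out and 15 mm when fully in (grey collar below it, 42 mm across and 10 mm high). This point is the centre of the cap's top face and moves with it. It travels 9 mm square to the panel, so pressing straight down also works. This is the trip key, to be left alone.
- red_key (a joint): travel of the red key in m: 0 = out, 0.009 = fully in. It has no spring: about 3 N of friction moves it, and it stays where it is left (starts within 1.5 mm of out).
- relay_a_mid (a point): clear plug-in relay 36 x 28 x 50 mm (z up), standing loose in a black socket on the panel, nearer the operator than the row (75 mm before the panel middle), on its right half; its top is about 62 mm above the panel there; to be left alone. This point is its centre, half-way up.
- relay_b_mid (a point): clear plug-in relay 36 x 28 x 50 mm (z up), standing loose in a black socket on the panel, nearer the operator than the row (75 mm before the panel middle), on its left half; its top is about 62 mm above the panel there; to be left alone. This point is its centre, half-way up.
- relay_c_mid (a point): clear plug-in relay 36 x 28 x 50 mm (z up), standing loose on the table to the left of the board; to be left alone. This point is its centre, half-way up.
- tray_mid (a point): loose grey tray of white terminal blocks, 100 x 75 x 35 mm, on the table to the right of the board; to be left alone. This point is its centre, half-way up.

How it is judged:
By the outcome, as a careful person would: the job done as asked, in the order asked, and still so for the second after the job is handed in, with the robot touching nothing.
It also fails if it takes over 35 s, if anything falls off the work surface, if the arm or the gripper's body presses on something with over 40 N, if the wrist force passes 120 N, or if a joint passes its speed limit or range.

## Working session

There is one attempt and no reset: what is moved stays moved. The work goes in short steps, Python scripts to look and compute and a tool call to move; the robot and the scene stay as the last step left them, time stands still between calls to the robot, and variables do not carry over. Pictures are saved under pics/ and viewed, at most 10 in all, crops included, and the job is handed in when it is done.

Besides the shell and the picture viewer there is one more tool, called after "Emit:" in YAML: its name, and indented under it one key for each argument. send_rows: Moves the arm, as the interface text tells. Its arguments: {"type":"object","properties":{"rows":{"type":"array"},"force":{"type":"number"}},"required":["rows"]}

```bash
mkdir -p pics
python3 - <<'E'
from workcell import ctrl
import cv2,pickle
o=ctrl.get_obs();print(o['eef_pos'],o['orientation'],o['t'],o['width'])
d={}
for n in('top','side'):
    c=ctrl.capture(n);d[n]=c;cv2.imwrite(f'pics/{n}0.png',c['frame'][:,:,::-1]);print(n,c['vfov'],c['cx'],c['cy'],c['R'],c['t'])
pickle.dump(d,open('c0.pkl','wb'))
E
```

```text
[ 197.65723307 -512.96652888  204.87742944] [ 9.83140359e-01  1.82851520e-01 -7.72613504e-05 -5.91104648e-04] 0.0 0.9953572571956542
top 51.86260713276295 279.0447579515903 210.8591897577643 [[-0.00131101 -0.99968747  0.02496482]
 [-0.9860331  -0.00286545 -0.16652482]
 [ 0.16654431 -0.02483445 -0.98572118]] [  4.93472077 565.77603794 837.11270893]
side 57.19616024289141 283.7100190423765 204.55274835834786 [[ 0.90391117 -0.4277166   0.00176098]
 [-0.32502588 -0.68955526 -0.647203  ]
 [ 0.27803376  0.58444166 -0.76231567]] [-476.78365795  251.60032773  703.67032352]
```

View pics/top0.png

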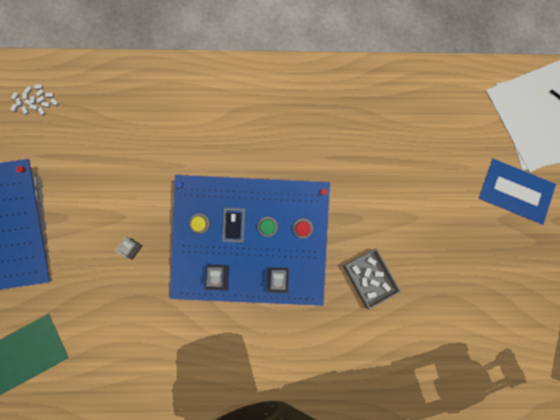

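View pics/side0.png

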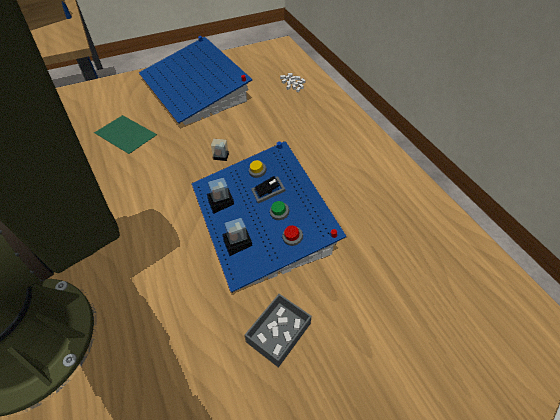

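Top view: the row runs yellow (199,223), rocker (233,225; dash at 233,216), green (267,227), red (303,228), with the relays nearer the robot. Side view: yellow (257,167), dash (272,184), green (279,209), red (292,233).

```bash
cat > h.py <<'E'
import numpy as np,cv2,pickle
def K(c):
    f=210/np.tan(np.radians(c['vfov']/2));return np.array([[f,0,c['cx']],[0,f,c['cy']],[0,0,1]])
def P(c):return K(c)@np.c_[c['R'],c['t']]
def tri(a,pa,b,pb):
    X=cv2.triangulatePoints(P(a),P(b),np.float64(pa).reshape(2,1),np.float64(pb).reshape(2,1));X=(X[:3]/X[3]).ravel()
    e=[]
    for c,p in((a,pa),(b,pb)):
        q=P(c)@np.r_[X,1];e.append(q[:2]/q[2]-p)
    return X,np.linalg.norm(e)
def ray(c,p,z):
    d=c['R'].T@np.linalg.inv(K(c))@np.array([*p,1]);o=-c['R'].T@c['t'];return o+d*(z-o[2])/d[2]
E
python3 - <<'E'
from h import *
d=pickle.load(open('c0.pkl','rb'));T,S=d['top'],d['side']
for n,p,q in(('y',(199,223),(257,167)),('dash',(233.5,217),(273,183)),('g',(267,227),(279,209)),('r',(303,228),(292,233))):
    X,e=tri(T,p,S,q);print(n,X.round(1),e.round(1),ray(T,p,83).round(1),ray(S,q,83).round(1))
for n,p in(('nl',(170,299)),('fl',(175,176)),('fr',(329,183)),('nr',(324,305))):
    z=55+(26 if n[0]=='f' else -26);print(n,ray(T,p,z).round(1))
a=cv2.resize(T['frame'][190:260,180:320],None,fx=5,fy=5,interpolation=2)
b=cv2.resize(S['frame'][150:250,235:315],None,fx=4,fy=4,interpolation=2)
m=np.zeros((760,700,3),np.uint8)[:590]
cv2.imwrite('pics/crT.png',a[:,:,::-1]);cv2.imwrite('pics/crS.png',b[:,:,::-1])
E
```

```text
y [536.  162.6  79.9] 0.1 [535.3 162.1  83. ] [535.1 159.5  83. ]
dash [546.6  95.1  86.1] 0.2 [547.3  95.3  83. ] [547.5  97.9  83. ]
g [529.3  29.6  76.6] 0.6 [527.8  29.8  83. ] [528.1  24.6  83. ]
r [526.2 -40.7  80.6] 0.0 [525.9 -40.5  83. ] [525.4 -42.3  83. ]
nl [388.6 224.3  29. ]
fl [629.6 212.6  81. ]
fr [616.8 -93.6  81. ]
nr [376.1 -85.8  29. ]
```

View pics/crT.png

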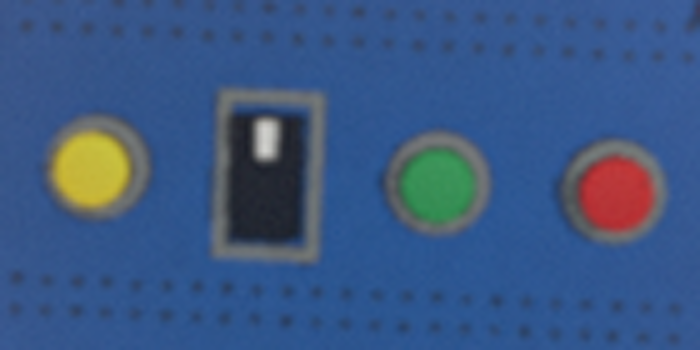

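View pics/crS.png

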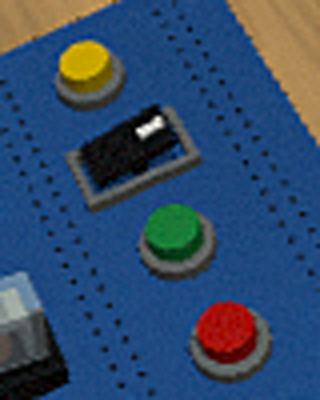

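Run:
```python
from h import *
d=pickle.load(open('c0.pkl','rb'));T,S=d['top'],d['side']
for n,p,q in(('y',(198.0,223.8),(256,165)),('dash',(233.,217.6),(272.3,181.3)),('g',(267.4,226.8),(278.3,206.8)),('r',(303.2,228.6),(291.3,231))):
    X,e=tri(T,p,S,q);print(n,X.round(1),e.round(1),ray(T,p,85).round(1),ray(S,q,85).round(1))
```

```text
y [533.8 163.4  86.3] 0.4 [533.5 163.7  85. ] [534.8 164.6  85. ]
dash [544.9  95.6  91.7] 0.0 [545.8  96.1  85. ] [547.5 101.5  85. ]
g [528.1  29.   85.3] 0.2 [527.9  29.   85. ] [528.6  29.1  85. ]
r [524.3 -40.5  88. ] 0.2 [524.5 -40.7  85. ] [525.7 -38.6  85. ]
```

Emit:
send_rows:
  rows:
    - {"claw": 0,"yaw": 5.9}
    - {"claw": 0,"yaw": 5.9}
    - {"claw": 0,"yaw": 5.9}
    - {"claw": 0,"yaw": 5.9}
    - {"claw": 0}
  force: 20

```text
$.rows[0]: bad value
```

Emit:
send_rows:
  rows:
    - {"claw": 0,"x": 0,"y": 0,"z": 0,"yaw": 5.9}
    - {"claw": 0,"x": 0,"y": 0,"z": 0,"yaw": 5.9}
    - {"claw": 0,"x": 0,"y": 0,"z": 0,"yaw": 5.9}
    - {"claw": 0,"x": 0,"y": 0,"z": 0,"yaw": 5.9}
    - {"claw": 0,"x": 0,"y": 0,"z": 0,"yaw": 0}
  force: 20

```text
t: 0.52
eef_pos: [197.7, -513.1, 205.1]
orientation: [1.0, -0.024, -0.0, -0.0]
ft_force: [-0.4, -0.6, 0.3]
width: 0.684
grip_force: 0.0
```

Emit:
send_rows:
  rows:
    - {"claw": 0,"x": 16,"y": -31.2,"z": 0,"yaw": 0}
    - {"claw": 0,"x": 16,"y": -31.2,"z": 0,"yaw": 0}
    - {"claw": 0,"x": 16,"y": -31.2,"z": 0,"yaw": 0}
    - {"claw": 0,"x": 16,"y": -31.2,"z": 0,"yaw": 0}
    - {"claw": 0,"x": 16,"y": -31.2,"z": 0,"yaw": 0}
    - {"claw": 0,"x": 16,"y": -31.2,"z": 0,"yaw": 0}
    - {"claw": 0,"x": 16,"y": -31.2,"z": 0,"yaw": 0}
    - {"claw": 0,"x": 16,"y": -31.2,"z": 0,"yaw": 0}

```text
t: 1.18
eef_pos: [337.0, -267.9, 205.4]
orientation: [1.0, -0.02, 0.0, -0.0]
ft_force: [0.8, -1.4, -0.3]
width: 0.117
grip_force: 0.0
```

Emit:
send_rows:
  rows:
    - {"claw": 0,"x": 16,"y": -31.2,"z": 0,"yaw": 0}
    - {"claw": 0,"x": 16,"y": -31.2,"z": 0,"yaw": 0}
    - {"claw": 0,"x": 16,"y": -31.2,"z": 0,"yaw": 0}
    - {"claw": 0,"x": 16,"y": -31.2,"z": 0,"yaw": 0}
    - {"claw": 0,"x": 16,"y": -31.2,"z": 0,"yaw": 0}
    - {"claw": 0,"x": 16,"y": -31.2,"z": 0,"yaw": 0}
    - {"claw": 0,"x": 16,"y": -31.2,"z": 0,"yaw": 0}
    - {"claw": 0,"x": 16,"y": -31.2,"z": 0,"yaw": 0}

```text
t: 1.85
eef_pos: [476.0, -24.0, 205.4]
orientation: [1.0, -0.02, 0.0, 0.0]
ft_force: [0.8, -1.3, 0.3]
width: 0.006
grip_force: 0.0
```

Emit:
send_rows:
  rows:
    - {"claw": 0,"x": 16,"y": -31.2,"z": 0,"yaw": 0}
    - {"claw": 0,"x": 16,"y": -31.2,"z": 0,"yaw": 0}
    - {"claw": 0,"x": 16,"y": -31.2,"z": 0,"yaw": 0}
    - {"claw": 0,"x": 16,"y": -31.2,"z": 0,"yaw": 0}
    - {"claw": 0,"x": 0,"y": 0,"z": 0,"yaw": 0}
    - {"claw": 0,"x": 0,"y": 0,"z": 0,"yaw": 0}

```text
t: 2.35
eef_pos: [544.9, 97.2, 204.6]
orientation: [1.0, -0.019, -0.001, 0.0]
ft_force: [-1.0, -0.7, 0.1]
width: 0.005
grip_force: 0.0
```

Emit:
send_rows:
  rows:
    - {"claw": 0,"x": 3,"y": 1.3,"z": 25,"yaw": 0}
    - {"claw": 0,"x": 0,"y": 0,"z": 25,"yaw": 0}
    - {"claw": 0,"x": 0,"y": 0,"z": 25,"yaw": 0}
    - {"claw": 0,"x": 0,"y": 0,"z": 23,"yaw": 0}
    - {"claw": 0,"x": 0,"y": 0,"z": 0,"yaw": 0}
    - {"claw": 0,"x": 0,"y": 0,"z": 0,"yaw": 0}

```text
t: 2.85
eef_pos: [547.4, 93.7, 107.4]
orientation: [1.0, -0.022, -0.001, 0.0]
ft_force: [-0.2, -0.7, 1.4]
width: 0.006
grip_force: 0.0
```

Run:
```python
from workcell import ctrl
import cv2,numpy as np
a=ctrl.capture('side')['frame'][130:270,200:340]
b=ctrl.capture('wrist')['frame']
a=cv2.resize(a,(420,420),interpolation=2);b=cv2.resize(b,(380,285));b=np.vstack([b,np.zeros((135,380,3),np.uint8)])
cv2.imwrite('pics/p1.png',np.hstack([a,b])[:,:,::-1])
```

```text
(no output)
```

View pics/p1.png

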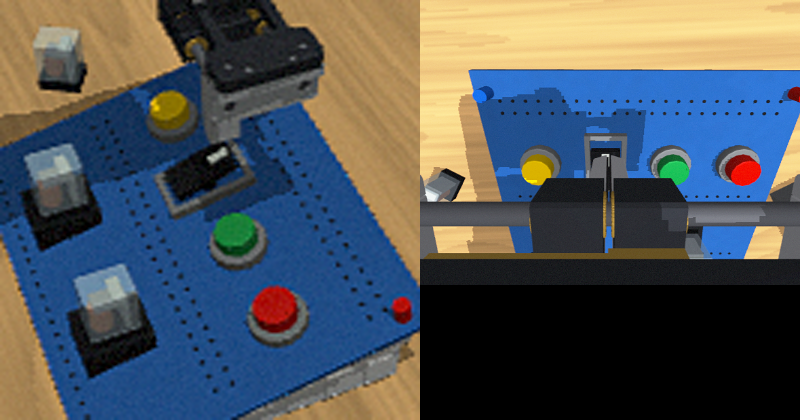

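The closed tips hang over the dash end: in the side crop they are at (222,135) and the dash at (217,155), and the wrist view shows them centred on the rocker. I'll press now.

Emit:
send_rows:
  rows:
    - {"claw": 0,"x": 0,"y": -1.5,"z": 10,"yaw": 0}
    - {"claw": 0,"x": 0,"y": 0,"z": 5,"yaw": 0}
    - {"claw": 0,"x": 0,"y": 0,"z": 4,"yaw": 0}
    - {"claw": 0,"x": 0,"y": 0,"z": 3,"yaw": 0}
    - {"claw": 0,"x": 0,"y": 0,"z": 2,"yaw": 0}
    - {"claw": 0,"x": 0,"y": 0,"z": 0,"yaw": 0}

```text
t: 3.45
eef_pos: [548.1, 96.2, 83.3]
orientation: [1.0, -0.022, 0.0, -0.0]
ft_force: [1.5, 0.8, 1.2]
width: 0.004
grip_force: 0.8
```

Emit:
send_rows:
  rows:
    - {"claw": 0,"x": 0,"y": 0,"z": 2,"yaw": 0}
    - {"claw": 0,"x": 0,"y": 0,"z": 1,"yaw": 0}
    - {"claw": 0,"x": 0,"y": 0,"z": 0,"yaw": 0}

```text
t: 3.7
eef_pos: [548.3, 96.2, 81.4]
orientation: [1.0, -0.022, 0.001, -0.0]
ft_force: [-1.1, 0.3, 10.4]
width: 0.006
grip_force: 5.3
```

Emit:
send_rows:
  rows:
    - {"claw": 0,"x": 0,"y": 0,"z": 1,"yaw": 0}
    - {"claw": 0,"x": 0,"y": 0,"z": 0,"yaw": 0}
    - {"claw": 0,"x": 0,"y": 0,"z": 0,"yaw": 0}

```text
t: 3.95
eef_pos: [548.4, 96.2, 81.3]
orientation: [1.0, -0.022, 0.001, -0.0]
ft_force: [-5.1, -1.3, 20.4]
width: 0.005
grip_force: 10.2
```

Emit:
send_rows:
  rows:
    - {"claw": 0,"x": 0,"y": 0,"z": 1,"yaw": 0}
    - {"claw": 0,"x": 0,"y": 0,"z": 0,"yaw": 0}
    - {"claw": 0,"x": 0,"y": 0,"z": 0,"yaw": 0}

```text
t: 4.2
eef_pos: [548.5, 96.2, 81.1]
orientation: [1.0, -0.022, 0.001, -0.0]
ft_force: [-9.5, -2.1, 29.6]
width: 0.004
grip_force: 15.0
```

Emit:
send_rows:
  rows:
    - {"claw": 0,"x": 0,"y": 0,"z": -10,"yaw": 0}
    - {"claw": 0,"x": 0,"y": 0,"z": -30,"yaw": 0}
    - {"claw": 0,"x": 0,"y": -20,"z": 0,"yaw": 0}
    - {"claw": 0,"x": -5,"y": -25,"z": 0,"yaw": 0}
    - {"claw": 0,"x": -9,"y": -23,"z": 0,"yaw": 0}
    - {"claw": 0,"x": 0,"y": 0,"z": 0,"yaw": 0}
    - {"claw": 0,"x": 0,"y": 0,"z": 0,"yaw": 0}

```text
t: 4.78
eef_pos: [536.3, 165.3, 118.1]
orientation: [1.0, -0.021, -0.001, 0.0]
ft_force: [-0.4, 0.0, 0.2]
width: 0.006
grip_force: 0.0
```

Run:
```python
from workcell import ctrl
import cv2,numpy as np
a=ctrl.capture('side')['frame'][150:220,230:300]
b=ctrl.capture('wrist')['frame']
a=cv2.resize(a,(420,420),interpolation=2);b=cv2.resize(b[120:320,200:380],(378,420))
cv2.imwrite('pics/p2.png',np.hstack([a,b])[:,:,::-1])
```

```text
(no output)
```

View pics/p2.png

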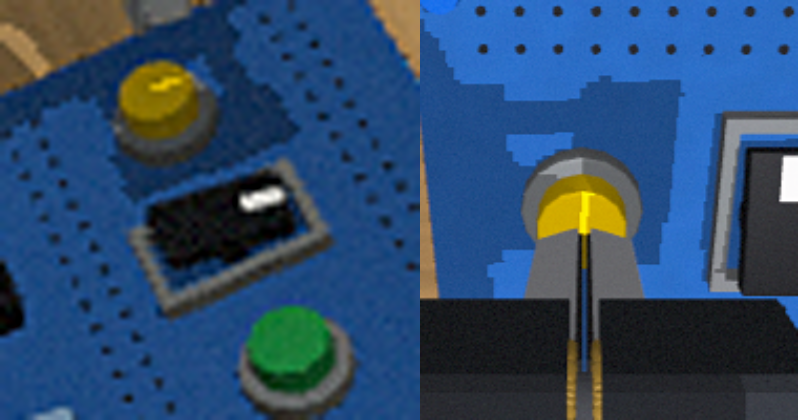

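The rocker is ON: its dash end is flush with the frame and its near end is raised. In the wrist crop the tips line up with the yellow cap, so yellow is next.

Emit:
send_rows:
  rows:
    - {"claw": 0,"x": -2,"y": 1,"z": 14,"yaw": 0}
    - {"claw": 0,"x": 0,"y": 0,"z": 10,"yaw": 0}
    - {"claw": 0,"x": 0,"y": 0,"z": 5,"yaw": 0}
    - {"claw": 0,"x": 0,"y": 0,"z": 3,"yaw": 0}
    - {"claw": 0,"x": 0,"y": 0,"z": 3,"yaw": 0}
    - {"claw": 0,"x": 0,"y": 0,"z": 2,"yaw": 0}
    - {"claw": 0,"x": 0,"y": 0,"z": 0,"yaw": 0}

```text
t: 5.47
eef_pos: [535.2, 163.7, 81.5]
orientation: [1.0, -0.022, 0.0, -0.0]
ft_force: [0.0, -0.0, 1.5]
width: 0.007
grip_force: 0.4
```

Emit:
send_rows:
  rows:
    - {"claw": 0,"x": 0,"y": 0,"z": 2,"yaw": 0}
    - {"claw": 0,"x": 0,"y": 0,"z": 0,"yaw": 0}
    - {"claw": 0,"x": 0,"y": 0,"z": 0,"yaw": 0}

```text
t: 5.72
eef_pos: [535.1, 163.9, 79.7]
orientation: [1.0, -0.022, 0.0, -0.0]
ft_force: [0.4, -0.4, 1.6]
width: 0.002
grip_force: 0.8
```

Emit:
send_rows:
  rows:
    - {"claw": 0,"x": 0,"y": 0,"z": 2,"yaw": 0}
    - {"claw": 0,"x": 0,"y": 0,"z": 0,"yaw": 0}
    - {"claw": 0,"x": 0,"y": 0,"z": 0,"yaw": 0}

```text
t: 5.97
eef_pos: [535.2, 163.9, 77.7]
orientation: [1.0, -0.022, 0.0, -0.0]
ft_force: [1.8, 0.4, 4.9]
width: 0.005
grip_force: 1.9
```

Emit:
send_rows:
  rows:
    - {"claw": 0,"x": 0,"y": 0,"z": 1,"yaw": 0}
    - {"claw": 0,"x": 0,"y": 0,"z": 0,"yaw": 0}
    - {"claw": 0,"x": 0,"y": 0,"z": 0,"yaw": 0}

```text
t: 6.22
eef_pos: [535.5, 163.9, 77.3]
orientation: [1.0, -0.022, 0.001, -0.0]
ft_force: [-0.3, -1.3, 11.1]
width: 0.011
grip_force: 5.2
```

Emit:
send_rows:
  rows:
    - {"claw": 0,"x": 0,"y": 0,"z": 1,"yaw": 0}
    - {"claw": 0,"x": 0,"y": 0,"z": 0,"yaw": 0}
    - {"claw": 0,"x": 0,"y": 0,"z": 0,"yaw": 0}

```text
t: 6.47
eef_pos: [535.6, 164.0, 77.0]
orientation: [1.0, -0.022, 0.001, -0.0]
ft_force: [-3.0, -2.7, 17.0]
width: 0.005
grip_force: 8.8
```

Emit:
send_rows:
  rows:
    - {"claw": 0,"x": 0,"y": 0,"z": 1,"yaw": 0}
    - {"claw": 0,"x": 0,"y": 0,"z": 0,"yaw": 0}
    - {"claw": 0,"x": 0,"y": 0,"z": 0,"yaw": 0}

```text
t: 6.72
eef_pos: [535.8, 164.0, 76.7]
orientation: [1.0, -0.022, 0.001, -0.0]
ft_force: [-5.7, -1.9, 25.5]
width: 0.005
grip_force: 12.7
```

Emit:
send_rows:
  rows:
    - {"claw": 0,"x": 0,"y": 0,"z": -12,"yaw": 0}
    - {"claw": 0,"x": 0,"y": 0,"z": -30,"yaw": 0}
    - {"claw": 0,"x": -1,"y": 30,"z": 0,"yaw": 0}
    - {"claw": 0,"x": -1,"y": 35,"z": 0,"yaw": 0}
    - {"claw": 0,"x": -1,"y": 35,"z": 0,"yaw": 0}
    - {"claw": 0,"x": 0,"y": 35,"z": 0,"yaw": 0}
    - {"claw": 0,"x": 0,"y": 0,"z": 0,"yaw": 0}
    - {"claw": 0,"x": 0,"y": 0,"z": 0,"yaw": 0}

```text
t: 7.38
eef_pos: [525.7, 27.9, 116.3]
orientation: [1.0, -0.023, -0.0, -0.0]
ft_force: [-0.1, 1.2, 0.1]
width: 0.009
grip_force: 0.0
```

Run:
```python
from workcell import ctrl
import cv2,numpy as np
a=ctrl.capture('side')['frame'][145:225,225:305]
b=ctrl.capture('wrist')['frame']
a=cv2.resize(a,(420,420),interpolation=2);b=cv2.resize(b[120:320,200:380],(378,420))
cv2.imwrite('pics/p3.png',np.hstack([a,b])[:,:,::-1])
```

```text
(no output)
```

View pics/p3.png

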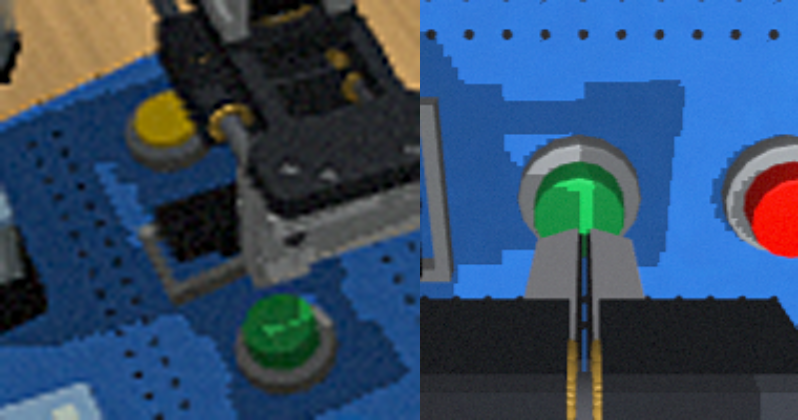

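The yellow cap now sits low in its collar (165,120 in the crop). The tips line up with the green cap, about 3 mm short in x, so I'll correct that and press green.

Emit:
send_rows:
  rows:
    - {"claw": 0,"x": 3,"y": -1,"z": 13,"yaw": 0}
    - {"claw": 0,"x": 0,"y": 0,"z": 10,"yaw": 0}
    - {"claw": 0,"x": 0,"y": 0,"z": 5,"yaw": 0}
    - {"claw": 0,"x": 0,"y": 0,"z": 3,"yaw": 0}
    - {"claw": 0,"x": 0,"y": 0,"z": 3,"yaw": 0}
    - {"claw": 0,"x": 0,"y": 0,"z": 2,"yaw": 0}
    - {"claw": 0,"x": 0,"y": 0,"z": 2,"yaw": 0}
    - {"claw": 0,"x": 0,"y": 0,"z": 0,"yaw": 0}

```text
t: 8.15
eef_pos: [529.2, 30.0, 78.5]
orientation: [1.0, -0.022, 0.0, 0.0]
ft_force: [1.6, 1.3, 0.3]
width: 0.006
grip_force: 0.8
```

Emit:
send_rows:
  rows:
    - {"claw": 0,"x": 0,"y": 0,"z": 2,"yaw": 0}
    - {"claw": 0,"x": 0,"y": 0,"z": 1,"yaw": 0}
    - {"claw": 0,"x": 0,"y": 0,"z": 0,"yaw": 0}

```text
t: 8.4
eef_pos: [529.7, 29.9, 77.0]
orientation: [1.0, -0.022, 0.001, -0.0]
ft_force: [-4.4, 2.1, 17.0]
width: 0.007
grip_force: 9.0
```

Emit:
send_rows:
  rows:
    - {"claw": 0,"x": 0,"y": 0,"z": 1,"yaw": 0}
    - {"claw": 0,"x": 0,"y": 0,"z": 0,"yaw": 0}
    - {"claw": 0,"x": 0,"y": 0,"z": 0,"yaw": 0}

```text
t: 8.65
eef_pos: [529.9, 29.9, 76.7]
orientation: [1.0, -0.022, 0.001, -0.0]
ft_force: [-7.9, 2.0, 24.7]
width: 0.006
grip_force: 13.0
```

Green has bottomed at the same height and force as yellow. I'll lift clear and check.

Emit:
send_rows:
  rows:
    - {"claw": 0,"x": 0,"y": 0,"z": -12,"yaw": 0}
    - {"claw": 0,"x": 0,"y": 0,"z": -35,"yaw": 0}
    - {"claw": 0,"x": 0,"y": 0,"z": -35,"yaw": 0}
    - {"claw": 0,"x": 0,"y": 0,"z": -35,"yaw": 0}
    - {"claw": 0,"x": 0,"y": 0,"z": -35,"yaw": 0}
    - {"claw": 0,"x": 0,"y": 0,"z": -20,"yaw": 0}
    - {"claw": 0,"x": 0,"y": 0,"z": 0,"yaw": 0}
    - {"claw": 0,"x": 0,"y": 0,"z": 0,"yaw": 0}

```text
t: 9.32
eef_pos: [529.1, 29.8, 246.8]
orientation: [1.0, -0.022, 0.001, 0.0]
ft_force: [0.0, 0.1, -1.0]
width: 0.008
grip_force: 0.0
```

Run:
```python
from workcell import ctrl
import cv2,numpy as np
a=ctrl.capture('side')['frame'][130:270,200:340]
b=ctrl.capture('wrist')['frame']
a=cv2.resize(a,(420,420),interpolation=2);b=cv2.resize(b,(380,285));b=np.vstack([b,np.zeros((135,380,3),np.uint8)])
cv2.imwrite('pics/p4.png',np.hstack([a,b])[:,:,::-1])
```

```text
(no output)
```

View pics/p4.png

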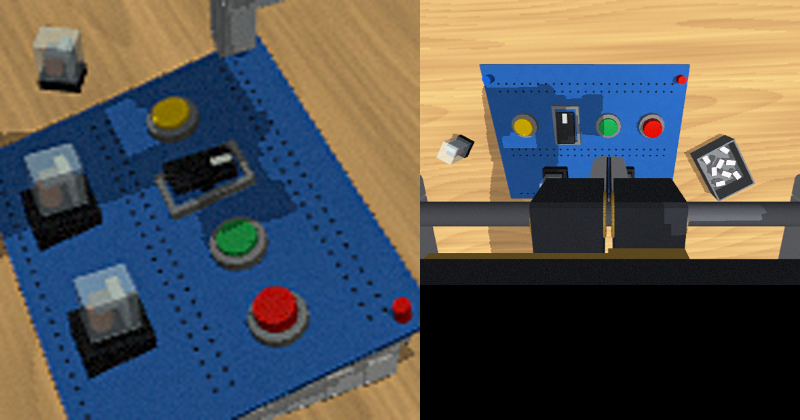

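Yellow (172,117) and green (238,238) are fully in, the rocker is on, red is still out at (275,308), and the relays and tray have not moved.

```bash
python3 -c "
from workcell import ctrl
print(ctrl.sign_off())"
```

```text
the job is handed in; nothing more can be done
None
```

I pressed the rocker on, then the yellow key in, then the green key in, each down to a hard stop; the red key, relays and tray were left alone, and the job is handed in at about 9.4 s.

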